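# Clamp down the lid of a bench pressure steriliser with its star wheel

### The job

Close up the small pressure steriliser: swing its clamping bar back over the lid until the end stops under the hooked catch, then turn the star wheel clockwise, spoke after spoke, until the screw's foot holds the lid firmly hand-tight on its gasket, when the wheel takes about twice the effort of free running, and no further. Push bar and wheel gently, keep the lid centred on the pot and the bar in its catch, and leave the glassware and bottles round about where they stand.

Things in the scene. Friction and masses are not known exactly. Their poses are not given: they have to be found in the camera images.
- frame: base of a bench pressure steriliser: grey housing 370 x 200 mm, 45 mm high, fixed to the bench. Origin on the bench exactly under the pot's axis, which is where the screw must stand; x axis from the bar's pivot post through the pot's axis to the hooked catch; z up.
- catch (a point): where the bar's free end rests when home: 158 mm from the frame's origin along its x axis, at bar height (188 mm up). The catch is a 30 mm wide steel column on the frame's -y side (y -36 to -20 mm), its lip reaching over the bar end to y = +6 mm, top 214 mm above the bench.
- pivot (a point): point on the bar's upright pivot post (26 mm thick, capped 217 mm above the bench), 125 mm from the frame's origin along its -x axis, at bar height. Swinging the bar takes 0.8 N m about it (about 3.5 N at the grip); the bar stays where it is left.
- bar: clamping bar, 30 mm wide, 180 to 196 mm above the bench (boss round the screw up to 205 mm). Origin on the pivot axis at bench height, x axis along the bar to its free end, 295 mm long. Starts swung out 34 to 58 degrees to the frame's +y side; swings level, clockwise from above, until stopped by the catch with its x axis parallel to the frame's. Never put more than 40 N on it or the wheel.
- bar_grip (a point): point on the axis of the bar's upright black grip, 247 mm from the pivot (122 mm beyond the screw), 215 mm above the bench: a round peg 18 mm thick, free from 200 to 238 mm above the bench. The star wheel's tips pass 30 mm from it. No latch holds the bar: 6 N at the screw towards +y swings it open; clockwise pushes on the wheel's half nearer the catch keep it home.
- wheel: star wheel on the screw: steel hub 40 mm across, five level spokes 12 mm thick, 72 degrees apart, ending in black balls; 83 mm overall radius. Origin on the screw axis at mid height of the spokes, 233 to 243 mm above the bench (21 to 32 mm clear below them to the boss); x axis along one spoke. 125 mm from the pivot, carried by the bar. Clockwise from above screws down, 12 mm a turn.
- ball (a point): centre of the 20 mm ball on the spoke along the wheel's x axis, 73 mm from the wheel's axis. Free running takes a steady 0.26 N m (4.3 N at 60 mm). When the foot bears on the lid the effort rises steeply, within the next 5 to 10 degrees: firmly hand-tight is twice the free effort (1.6 to 2.4 times is sound); past 2.7 times the gasket is crushed. The thread holds when let go.
- spindle: steel clamping screw with a round swivel foot 28 mm across, 9 mm thick. Origin at the centre of the foot's underside, which presses on the lid's boss; it rides on the bar and goes straight down as the wheel is turned clockwise. At the start it stands 3.5 to 9.5 mm above the height of the boss (0.3 to 0.8 turn).
- lid: aluminium lid 174 mm across, 12 mm thick, about 0.8 kg, lying loose on the pot's rubber gasket, centred on the pot. Origin at the centre of its underside, 133.5 to 136.5 mm above the bench (pot and gasket sit differently each time). A small pressure gauge and a relief valve stand up to 41 mm above its underside on the frame's -y side.
- boss (a point): centre of the top of the lid's flat thrust boss, 36 mm across, 20 mm above the lid's underside, where the screw's foot must press.
- reagent: amber glass reagent bottle, 64 mm across, 135 mm tall, loose bystander; origin at the centre of its underside
- beaker: glass beaker, 68 mm across, 85 mm tall, loose bystander; origin at the centre of its underside
- flask: conical glass flask, 80 mm across, 108 mm tall, loose bystander; origin at the centre of its underside
- soap: white plastic bottle, 60 mm across, 150 mm tall, loose bystander; origin at the centre of its underside
- spatula: steel spatula with a black handle, 190 mm long, lying flat, loose bystander
- jar: low white jar, 56 mm across, 70 mm tall, loose bystander; origin at the centre of its underside
Not all that is in view belongs to the job. Of the things shaped like the lid, the aluminium one is meant.

How it is judged:
By the outcome, as a careful person would: the job done as asked, in the order asked, and still so for the second after the job is handed in, with the robot touching nothing.
It also fails if it takes over 72 s, if anything falls off the work surface, if the arm or the gripper's body presses on something with over 40 N, if the wrist force passes 120 N, or if a joint passes its speed limit or range.

### The arm

A 6-joint arm with a two-finger parallel gripper is mounted at the origin on the work surface. World frame = base frame: x ahead of the robot, y to its left, z up, the work surface at z = 0. Lengths are in m, angles in degrees, forces in N, time in s.
With the tool pointing down it reaches from about 0.25 to 0.725 m from the base axis. Payload 9.7 kg.
Tool frame: the origin (TCP) lies midway between the tips of the shut fingers; the grasp point (between the pads) lies 19 mm behind it; x points along the fingers, y is the direction in which the jaws open and shut, and the axes are right-handed (so a half turn about x gives the same grasp; the last joint's range is limited). The gripper opens to 85 mm and grips with 20 to 120 N. Pads are 22 mm wide; open, the fingers measure 114 mm over their backs; the gripper's body (76 mm by 85 mm) begins 54 mm behind the grasp point. The pads swing forward as they close: fully open they stand 13 mm farther back than shut.
Start: joints at [-73.396, 4.979, 10.078, 95.1, 0, 90], TCP at [0.157, -0.527, 0.231] pointing down, gripper open.
Joint ranges: [-179.16, 179.16], [-48.56, 103.87], [-65.8, 70.77], [-126.05, 130.52], [-82.76, 87.17], [-180, 180]. Speed limits (degrees/s): [127.2, 127.2, 147.25, 180, 180, 180].

### API

Orientations are given as [roll, pitch, yaw] about the fixed x, y, z axes, in that order (R = Rz(yaw) Ry(pitch) Rx(roll)).
In Python, from workcell import bot, cams gives the robot as it stands.
- The arm moves only by the tool apply_moves, never from a script. Its argument "commands" is a list of rows, each a list of 5 numbers: the shift along the tool's x, y, z in m, then the turn about the tool's x in rad, then the opening, from -1 (shut) to 1 (fully open). In form: [[tx, ty, tz, roll, hand], ...]. A call has 1 to 12 rows; each row is the pose to reach, as a shift and turn from the pose measured when the call began, along the tool's axes at that moment; what a row does not reach only later rows make up. A row lasts 1/10 s, in which the tool goes at most 50 mm and 8.59 degrees, less where a joint would pass 70% of its speed; a pose out of reach is approached as far as the arm can. A call with a gripper value outside its range is refused whole. The fingers move at their own pace and stop on an object; "newtons" is the grip in N (left out, the last holds). Time passes only in rows, so rows that repeat a pose let the fingers close. It gives the time, the measured TCP pose, the force and the opening at its end, in the units of the state.
- bot.get_obs(): the state, without advancing time (a new reading comes with each control period).
- cams.camera(name): name is "scene" or "top" or "wrist"; returns a dict with "frame" (400x640x3 uint8, blue, green, red), "depth" (400x640 float32, m along the optical axis (not along the pixel's ray), 0 where there is no reading), "camera_matrix" (3x3 intrinsics, pixels), "D" ([k1, k2, p1, p2, k3] as OpenCV has them; the pictures are not rectified), "R" (3x3) and "t" (3): a world point X has camera coordinates R X + t; the wrist camera has in their place "mount" (4x4, takes a point from camera to tool coordinates, whose origin is the TCP and whose axes are the tool frame's). Camera axes: x right, y down, z forward; pixel columns grow to the right and rows downward; lengths in m; the calibration is good to about 2 mm. A picture is of the moment at which its call begins: read the wrist's pose just before it.
- bot.job_done(): hands the job in, once; it reports no verdict.
Trained networks look in the newest picture that a camera, given by its name, has taken for a name from the list of things; names that differ only in an ending like _2 or _b are one class to them, and where a whole thing is asked for, a point or a joint stands for the part that bears it (a point fixed in the world has none). Each returns a list of dicts, best first, with "confidence" (0 to 1); they miss things now and then, are a little off and sometimes report something else, mostly with a low value. They report only what shows in the picture. A call takes as long as a camera call. They do not tell look-alikes from the thing itself.
- cams.spot_in(name, camera): "rect" ([left, top, right, bottom] in pixels, round what is visible of it).
The state is a dict: "time": time; "q": joint angles; "qd": joint speeds; "joint_efforts": joint torques, N m; "ee_pos": TCP position; "tcp_rot": TCP orientation; "wrist_force": force on the tool from outside, world axes, zero at the start; "torque": the same for the moment, N m; "opening": finger opening in m.
Only numpy, scipy, OpenCV 4.12 (cv2) and the standard library are available. Lean on these libraries where they do the work, as an engineer would, in place of code of your own. Each camera call takes 0.05 s, during which the arm holds its last target. There are 200 camera calls.

## Working session

There is one attempt and no reset: what is moved stays moved. The work goes in short steps, Python scripts to look and compute and a tool call to move; the robot and the scene stay as the last step left them, time stands still between calls to the robot, and variables do not carry over. Pictures are saved under pics/ and viewed, about 8 in all and at most 12, crops included, and the job is handed in when it is done.

Besides the shell and the picture viewer there is one more tool, called after "Request:" as a command line: name --pt "numbers of a row" for each row, then --argument value for the rest. apply_moves: Moves the arm, as the interface text tells. Its arguments: {"type":"object","properties":{"commands":{"type":"array"},"newtons":{"type":"number"}},"required":["commands"]}

```bash
ls; mkdir -p pics
cat > h.py <<'E'
import numpy as np, cv2, pickle
from workcell import bot, cams
from scipy.spatial.transform import Rotation as Ro
def snap(n):
    o=bot.get_obs(); c=cams.camera(n)
    if n=="wrist":
        T=np.eye(4);T[:3,:3]=Ro.from_euler('xyz',o['tcp_rot'],degrees=True).as_matrix();T[:3,3]=o['ee_pos']
        W=T@np.array(c['mount']); R=W[:3,:3].T; c['R']=R; c['t']=-R@W[:3,3]
    return c
def cloud(c):
    K=np.array(c['camera_matrix']);d=c['depth'];h,w=d.shape
    uv=np.stack(np.meshgrid(np.arange(w),np.arange(h)),-1).reshape(-1,1,2).astype(np.float64)
    n=cv2.undistortPoints(uv,K,np.array(c['D'])).reshape(h,w,2)
    P=np.concatenate([n*d[...,None],d[...,None]],-1)
    X=(P-np.array(c['t']).ravel())@np.array(c['R']); X[d==0]=np.nan
    return X
def proj(c,X):
    rv,_=cv2.Rodrigues(np.array(c['R']))
    return cv2.projectPoints(np.array(X,float).reshape(-1,1,3),rv,np.array(c['t'],float),np.array(c['camera_matrix']),np.array(c['D']))[0].reshape(-1,2)
E
python3 - <<'E'
from h import *
print(bot.get_obs())
for n in ("scene","top"):
    c=snap(n); cv2.imwrite(f"pics/{n}0.png",c['frame']); pickle.dump(c,open(n+'.pkl','wb'))
    X=cloud(c)
    for k in ("frame","bar","bar_grip","wheel","ball","lid","spindle","pivot","catch","reagent","beaker","flask","soap","jar","spatula"):
        for r in cams.spot_in(k,n)[:2]:
            b=np.array(r['rect']).astype(int); u,v=(b[0]+b[2])//2,(b[1]+b[3])//2
            print(n,k,b,round(r['confidence'],2),X[min(v,399),min(u,639)].round(3))
E
```

```text
pics
{'time': 0.0, 'q': array([-7.33961164e+01,  5.01266374e+00,  1.00355729e+01,  9.50989208e+01,
        1.52007715e-03,  8.99999390e+01]), 'qd': array([ 2.49589756e-02, -1.15643556e-02,  2.97720418e-05, -3.03958168e-02,
        2.76341006e-02,  9.97979867e-02]), 'joint_efforts': array([ 1.42107842e-04, -5.20384026e+01,  4.64805150e+01,  1.60335976e-02,
       -1.79131700e-05, -5.14099909e-06]), 'ee_pos': array([ 0.15710987, -0.52685769,  0.23057808]), 'tcp_rot': array([-91.14570616,  89.92397318, 105.45823745]), 'wrist_force': array([-0.23574699, -0.00485548,  0.49313809]), 'torque': array([ 0.01066888,  0.03233015, -0.00441373]), 'opening': 0.08558165339594413}
scene frame [246 159 401 354] 0.71 [ 0.595 -0.1    0.147]
scene bar [272 158 396 210] 0.93 [0.518 0.008 0.253]
scene bar_grip [271 158 401 206] 0.84 [0.518 0.015 0.254]
scene bar_grip [373 150 418 188] 0.68 [0.458 0.375 0.002]
scene wheel [299 157 365 210] 0.73 [0.513 0.006 0.254]
scene ball [301 159 362 210] 0.92 [0.513 0.004 0.252]
scene lid [307 154 359 190] 0.82 [0.341 0.2   0.023]
scene lid [141 214 208 270] 0.74 [ 0.
[... 1037 characters left out ...]
d [209 239 276 301] 0.76 [0.328 0.199 0.021]
top lid [399 272 462 335] 0.71 [ 0.225 -0.306  0.027]
top spindle [269 155 339 218] 0.79 [0.514 0.019 0.253]
top pivot [256 114 401 261] 0.86 [ 0.528 -0.039  0.15 ]
top pivot [272 157 337 222] 0.59 [0.507 0.019 0.254]
top catch [258 112 402 262] 0.82 [ 0.528 -0.044  0.146]
top reagent [400 198 431 218] 0.61 [ 0.473 -0.263  0.112]
top reagent [446 202 475 223] 0.34 [ 0.46  -0.381  0.108]
top beaker [271 152 294 179] 0.57 [0.577 0.073 0.197]
top flask [286 105 314 134] 0.96 [0.735 0.031 0.062]
top jar [405 163 429 183] 0.65 [ 0.573 -0.281  0.07 ]
top jar [286 103 317 136] 0.62 [0.735 0.028 0.064]
top spatula [167 196 190 261] 0.9 [0.448 0.378 0.014]
```

Run:
```python
import cv2
a=cv2.imread('pics/top0.png')[90:310,190:490];b=cv2.imread('pics/scene0.png')[130:370,200:440]
a=cv2.resize(a,(750,550),interpolation=cv2.INTER_CUBIC)
b=cv2.resize(b,(600,600),interpolation=cv2.INTER_CUBIC)
cv2.imwrite('pics/a.png',a);cv2.imwrite('pics/b.png',b)
```

```text
(no output)
```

View pics/a.png

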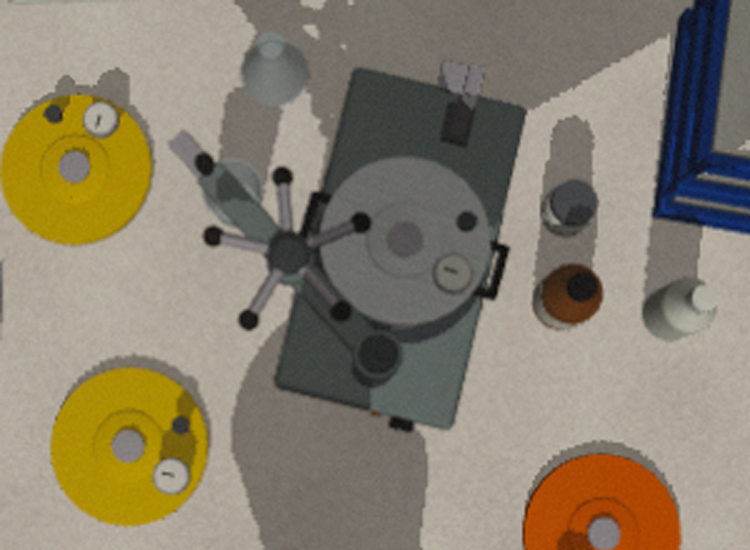

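View pics/b.png

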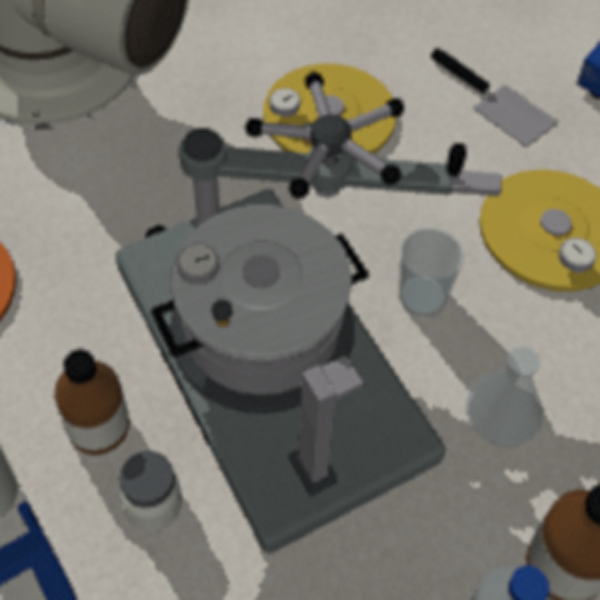

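The two views show the bar swung out to the left. In top crop pixels, the pivot cap is at (378,353), hub (289,252), grip (204,162), aluminium lid boss (404,239) and catch lip (462,80). The yellow and orange lids are look-alikes. Next I intersect rays with the known heights.

```bash
cat >> h.py <<'E'
def ray(c,uv,z):
    K=np.array(c['camera_matrix']);n=cv2.undistortPoints(np.array([[uv]],float),K,np.array(c['D'])).ravel()
    R=np.array(c['R']);o=-R.T@np.array(c['t']).ravel();d=R.T@np.array([n[0],n[1],1]);return o+d*(z-o[2])/d[2]
E
python3 - <<'E'
from h import *
pts={'top':{'pivot':(378,353,.217),'grip':(204,161,.238),'hub':(289,252,.25),'boss':(404,239,.155),'catch':(462,80,.214)},
'scene':{'pivot':(203,148,.217),'grip':(457,150,.238),'hub':(329,130,.25),'boss':(262,271,.155),'catch':(332,378,.214)}}
for n,(ox,oy) in (('top',(190,90)),('scene',(200,130))):
    c=pickle.load(open(n+'.pkl','rb'));X=cloud(c);P={}
    print(n,'cam',(-np.array(c['R']).T@np.array(c['t']).ravel()).round(3))
    for k,(u,v,z) in pts[n].items():
        u,v=ox+u/2.5,oy+v/2.5;P[k]=ray(c,(u,v),z);print(k,P[k].round(4),X[int(round(v)),int(round(u))].round(4))
    d=P['boss']-P['pivot'];print('frame yaw',np.degrees(np.arctan2(d[1],d[0])),np.hypot(*d[:2]))
    d=P['grip']-P['pivot'];print('bar yaw',np.degrees(np.arctan2(d[1],d[0])),np.hypot(*d[:2]))
    d=P['hub']-P['pivot'];print('hub',np.degrees(np.arctan2(d[1],d[0])),np.hypot(*d[:2]))
print(Ro.from_euler('xyz',bot.get_obs()['tcp_rot'],degrees=True).as_matrix().round(3))
c=snap('wrist');print(np.array(c['mount']).round(3));cv2.imwrite('pics/w0.png',c['frame'])
E
```

```text
top cam [ 0.304 -0.013  1.437]
pivot [ 0.4096 -0.0652  0.217 ] [ 0.4099 -0.0647  0.2187]
grip [0.5948 0.0945 0.238 ] [0.5958 0.0936 0.2377]
hub [0.503  0.0156 0.25  ] [0.5014 0.0145 0.2567]
boss [ 0.5289 -0.0979  0.155 ] [ 0.5283 -0.099   0.1523]
catch [ 0.675  -0.1567  0.214 ] [ 0.6742 -0.1569  0.2164]
frame yaw -15.287738344504534 0.12369128762911846
bar yaw 40.77525703682254 0.24461011882830555
hub 40.87691897139215 0.12354727371059791
scene cam [ 0.924 -0.453  0.928]
pivot [ 0.4204 -0.0727  0.217 ] [ 0.4197 -0.0728  0.2172]
grip [0.601  0.0886 0.238 ] [0.6017 0.0883 0.2389]
hub [0.5078 0.0107 0.25  ] [0.5106 0.0091 0.2534]
boss [ 0.5339 -0.1005  0.155 ] [ 0.5339 -0.0999  0.1562]
catch [ 0.6796 -0.1572  0.214 ] [ 0.6792 -0.1562  0.2129]
frame yaw -13.786053996382202 0.11681229944692394
bar yaw 41.7743288447773 0.24218194144312402
hub 43.65521010524767 0.12084833844395444
[[ 0.     0.286 -0.958]
 [ 0.    -0.958 -0.286]
 [-1.    -0.    -0.   ]]
[[-0.    -0.286  0.958 -0.143]
 [ 1.    -0.     0.     0.001]
 [ 0.     0.958  0.286 -0.073]
 [ 0.     0.     0.     1.   ]]
```

Request:
apply_moves --pt "-0.05 0 0 -0.145 1" --pt "-0.1 0 0 -0.29 1" --pt "-0.15 0 0 -0.435 1" --pt "-0.15 -0.026 -0.033 -0.58 1" --pt "-0.15 -0.052 -0.066 -0.725 1" --pt "-0.15 -0.078 -0.1 -0.87 1" --pt "-0.15 -0.104 -0.133 -1.015 1" --pt "-0.15 -0.13 -0.166 -1.16 1" --pt "-0.15 -0.156 -0.2 -1.305 1" --pt "-0.15 -0.182 -0.233 -1.45 1" --pt "-0.15 -0.208 -0.266 -1.595 1" --pt "-0.15 -0.234 -0.3 -1.74 1"

```text
time: 2.85
ee_pos: [0.3784, -0.2155, 0.3816]
tcp_rot: [31.0, 90.0, -32.4]
wrist_force: [0.5, -0.7, -0.5]
opening: 0.0852
```

Request:
apply_moves --pt "0 0.03 -0.016 -0.145 1" --pt "0 0.06 -0.032 -0.29 1" --pt "0 0.09 -0.048 -0.435 1" --pt "0 0.12 -0.065 -0.58 1" --pt "0 0.15 -0.081 -0.725 1" --pt "0 0.18 -0.097 -0.87 1" --pt "0 0.21 -0.113 -1.015 1" --pt "0 0.24 -0.13 -1.16 1" --pt "0 0.27 -0.146 -1.305 1" --pt "0 0.3 -0.162 -1.45 1" --pt "0 0.332 -0.179 -1.595 1" --pt "0 0.332 -0.179 -1.74 1"

```text
time: 4.05
ee_pos: [0.597, 0.0965, 0.3786]
tcp_rot: [149.1, 89.8, -174.1]
wrist_force: [-0.1, -0.4, -1.0]
opening: 0.0852
```

Run:
```python
from h import *
o=bot.get_obs();M=Ro.from_euler('xyz',o['tcp_rot'],degrees=True).as_matrix()
print(o['time'],o['ee_pos'],o['q'].round(1),M.round(3),o['wrist_force'])
c=snap('wrist');pickle.dump(c,open('w1.pkl','wb'));cv2.imwrite('pics/w1.png',c['frame'])
for k in ("wheel","bar_grip","lid"): print(k,[(np.array(r['rect']).round(),round(r['confidence'],2)) for r in cams.spot_in(k,'wrist')[:2]])
```

```text
4.05 [0.59699695 0.09652202 0.37863179] [  9.2  21.5  47.1 115.8   0.  -27.7] [[-0.003 -0.599  0.8  ]
 [-0.     0.8    0.599]
 [-1.     0.001 -0.002]] [-0.10092408 -0.43701375 -1.00901065]
wheel [(array([199.,   2., 411., 128.]), 0.93)]
bar_grip []
lid [(array([429.,   3., 553., 110.]), 0.88), (array([330., 182., 437., 282.]), 0.66)]
```

View pics/w1.png

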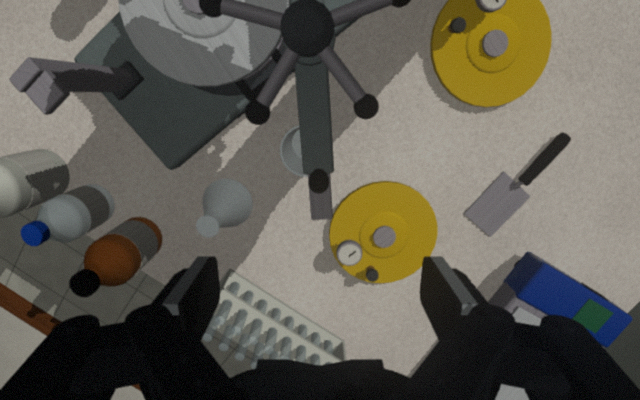

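The wrist view shows the grip peg at (318,180), hub (307,27), catch top (45,88), and balls at (258,112) and (366,106). The flask stands at (225,205), well below.

Run:
```python
from h import *
c=pickle.load(open('w1.pkl','rb'));X=cloud(c)
for k,u,v,z in (('grip',318,178,.238),('hub',307,27,.25),('b1',258,112,.238),('b2',366,106,.238),('b3',212,2,.238),('catch',45,88,.214)):
    print(k,ray(c,(u,v),z).round(4),X[v,u].round(4))
# grip-top cluster from depth
m=(X[...,2]>.225)&(X[...,2]<.245);mm=np.zeros_like(m);mm[160:200,295:345]=m[160:200,295:345]
print(mm.sum(),np.nanmedian(X[mm],0).round(4))
```

```text
grip [0.593  0.0911 0.238 ] [0.593  0.0911 0.238 ]
hub [0.5055 0.0158 0.25  ] [0.5061 0.0165 0.2552]
b1 [0.5783 0.0202 0.238 ] [0.5766 0.0216 0.2503]
b2 [0.523  0.0865 0.238 ] [0.5237 0.085  0.2501]
b3 [ 0.5318 -0.0539  0.238 ] [ 0.5321 -0.0493  0.2504]
catch [ 0.6765 -0.1503  0.214 ] [ 0.6764 -0.1501  0.2143]
345 [0.5963 0.0937 0.2368]
```

Request:
apply_moves --pt "0.03 -0.002 -0.005 -0.07 0.1" --pt "0.06 -0.002 -0.005 -0.07 0.1" --pt "0.09 -0.002 -0.005 -0.07 0.1" --pt "0.12 -0.002 -0.005 -0.07 0.1" --pt "0.14 -0.002 -0.005 -0.07 0.1" --pt "0.155 -0.002 -0.005 -0.07 0.1" --pt "0.165 -0.002 -0.005 -0.07 0.1" --pt "0.172 -0.002 -0.005 -0.07 0.1" --pt "0.172 -0.002 -0.005 -0.07 -0.2" --pt "0.172 -0.002 -0.005 -0.07 -0.2"

```text
time: 5.25
ee_pos: [0.5922, 0.0883, 0.2106]
tcp_rot: [-50.1, 89.9, -10.0]
wrist_force: [0.8, -0.8, 1.0]
opening: 0.0343
```

```bash
cat >> h.py <<'E'
PIV=np.array([.4115,-.066])
def rows(targets,hand,z):
    """targets: list of (x,y,yawY deg)"""
    o=bot.get_obs();M=Ro.from_euler('xyz',o['tcp_rot'],degrees=True).as_matrix();y0=np.degrees(np.arctan2(M[1,1],M[0,1]))
    out=[]
    for x,y,w in targets:
        d=M.T@(np.array([x,y,z])-o['ee_pos']);r=-np.radians((w-y0+180)%360-180)
        out.append([round(v,3) for v in (*d,r)]+[hand])
    print(out)
def arc(c,r,phis,off): return [(c[0]+r*np.cos(np.radians(p)),c[1]+r*np.sin(np.radians(p)),p+off) for p in phis]
E
python3 - <<'E'
from h import *
o=bot.get_obs();print(o['ee_pos'],o['wrist_force'])
rows(arc(PIV,.245,np.linspace(40,10,12),90),-0.2,.206)
E
```

```text
[0.59216327 0.08832651 0.21056624] [ 0.75070987 -0.75126281  1.01211455]
[[np.float64(0.005), np.float64(-0.002), np.float64(0.007), np.float64(0.001), -0.2], [np.float64(0.005), np.float64(-0.014), np.float64(0.007), np.float64(0.048), -0.2], [np.float64(0.005), np.float64(-0.025), np.float64(0.006), np.float64(0.096), -0.2], [np.float64(0.005), np.float64(-0.037), np.float64(0.005), np.float64(0.143), -0.2], [np.float64(0.005), np.float64(-0.048), np.float64(0.003), np.float64(0.191), -0.2], [np.float64(0.005), np.float64(-0.06), np.float64(0.0), np.float64(0.239), -0.2], [np.float64(0.005), np.float64(-0.071), np.float64(-0.003), np.float64(0.286), -0.2], [np.float64(0.005), np.float64(-0.082), np.float64(-0.006), np.float64(0.334), -0.2], [np.float64(0.005), np.float64(-0.093), np.float64(-0.01), np.float64(0.381), -0.2], [np.float64(0.005), np.float64(-0.104), np.float64(-0.015), np.float64(0.429), -0.2], [np.float64(0.005), np.float64(-0.114), np.float64(-0.02), np.float64(0.477), -0.2], [np.float64(0.005), np.float64(-0.125), np.float64(-0.025), np.float64(0.524), -0.2]]
```

Request:
apply_moves --pt "0.005 -0.002 0.007 0 -0.2" --pt "0.005 -0.014 0.007 0.05 -0.2" --pt "0.005 -0.025 0.006 0.1 -0.2" --pt "0.005 -0.037 0.005 0.145 -0.2" --pt "0.005 -0.048 0.003 0.19 -0.2" --pt "0.005 -0.06 0 0.24 -0.2" --pt "0.005 -0.071 -0.003 0.285 -0.2" --pt "0.005 -0.082 -0.006 0.335 -0.2" --pt "0.005 -0.093 -0.01 0.38 -0.2" --pt "0.005 -0.104 -0.015 0.43 -0.2" --pt "0.005 -0.114 -0.02 0.475 -0.2" --pt "0.005 -0.125 -0.025 0.525 -0.2"

```text
time: 6.45
ee_pos: [0.6533, -0.0244, 0.2057]
tcp_rot: [-30.3, 89.9, -20.5]
wrist_force: [-3.9, 3.2, 0.9]
opening: 0.0343
```

```bash
sed -i 's/round(v,3)/round(float(v),3)/' h.py
python3 - <<'E'
from h import *
o=bot.get_obs();print(o['ee_pos'],o['wrist_force'],o['torque'])
c=snap('top');pickle.dump(c,open('top2.pkl','wb'));cv2.imwrite('pics/t2.png',cv2.resize(c['frame'][90:290,230:430],(600,600),interpolation=cv2.INTER_CUBIC))
rows(arc(PIV,.245,np.linspace(8,-13,12),90),-0.2,.206)
E
```

```text
[ 0.65328686 -0.02436745  0.20570217] [-3.88262902  3.23573273  0.94682423] [0.58257414 0.61174575 0.00852285]
[[-0.001, -0.006, -0.0, 0.027, -0.2], [-0.001, -0.014, -0.001, 0.06, -0.2], [-0.001, -0.022, -0.001, 0.093, -0.2], [-0.001, -0.03, -0.002, 0.126, -0.2], [-0.0, -0.038, -0.004, 0.16, -0.2], [-0.0, -0.046, -0.005, 0.193, -0.2], [-0.0, -0.054, -0.007, 0.226, -0.2], [-0.0, -0.062, -0.009, 0.26, -0.2], [-0.0, -0.07, -0.011, 0.293, -0.2], [-0.0, -0.078, -0.013, 0.326, -0.2], [-0.0, -0.085, -0.016, 0.36, -0.2], [-0.0, -0.093, -0.019, 0.393, -0.2]]
```

View pics/t2.png

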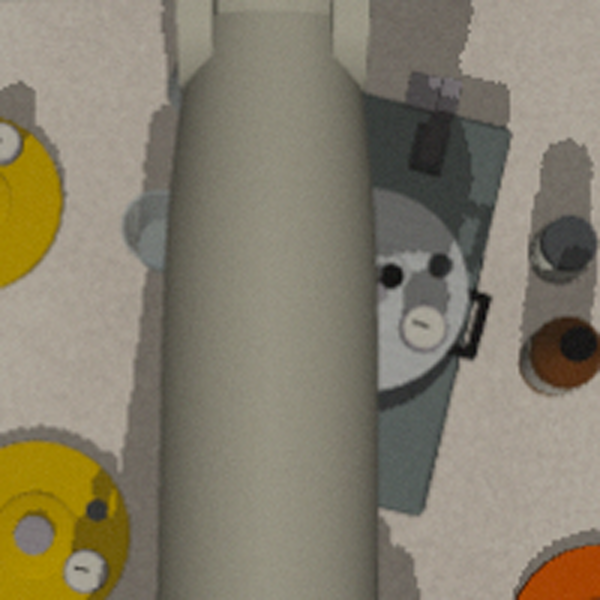

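The forearm hides most of the top view, but a ball at (392,275) now stands over the lid, so the bar is following. The push is 5 N.

Request:
apply_moves --pt "0 -0.006 0 0.025 -0.2" --pt "0 -0.014 -0.001 0.06 -0.2" --pt "0 -0.022 -0.001 0.095 -0.2" --pt "0 -0.03 -0.002 0.125 -0.2" --pt "0 -0.038 -0.004 0.16 -0.2" --pt "0 -0.046 -0.005 0.195 -0.2" --pt "0 -0.054 -0.007 0.225 -0.2" --pt "0 -0.062 -0.009 0.26 -0.2" --pt "0 -0.07 -0.011 0.295 -0.2" --pt "0 -0.077 -0.013 0.325 -0.2" --pt "0 -0.08 -0.014 0.335 -0.2"

```text
time: 7.6
ee_pos: [0.6527, -0.1084, 0.2055]
tcp_rot: [-64.1, 89.9, -73.9]
wrist_force: [-0.1, 3.3, -0.5]
opening: 0.0342
```

Run:
```python
from h import *
o=bot.get_obs();print(o['ee_pos'],o['wrist_force'],o['torque'])
c=snap('wrist');pickle.dump(c,open('w3.pkl','wb'));cv2.imwrite('pics/w3.png',c['frame'])
rows(arc(PIV,.245,np.linspace(-11,-18,8),90),-0.2,.206)
```

```text
[ 0.65267327 -0.10835369  0.2055106 ] [-0.06590371  3.34113957 -0.48996862] [ 0.63008115  0.09174001 -0.04851203]
[[-0.0, -0.004, 0.0, 0.021, -0.2], [-0.0, -0.009, -0.0, 0.038, -0.2], [-0.0, -0.013, -0.0, 0.056, -0.2], [-0.0, -0.017, -0.001, 0.073, -0.2], [-0.0, -0.021, -0.001, 0.091, -0.2], [-0.0, -0.026, -0.001, 0.108, -0.2], [-0.0, -0.03, -0.002, 0.126, -0.2], [-0.0, -0.034, -0.002, 0.143, -0.2]]
```

View pics/w3.png

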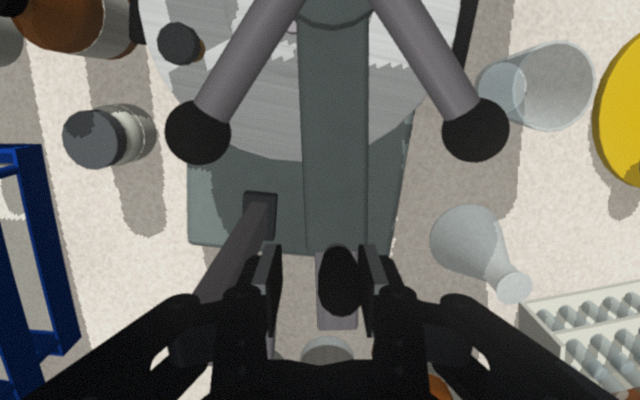

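The peg lies against the right-hand finger and the wheel's two near spokes are symmetric over the bar. I'll go on in smaller steps towards the catch.

Request:
apply_moves --pt "0 -0.003 0 0.015 -0.2" --pt "0 -0.006 0 0.025 -0.2" --pt "0 -0.009 0 0.035 -0.2" --pt "0 -0.011 0 0.045 -0.2" --pt "0 -0.013 0 0.055 -0.2" --pt "0 -0.013 0 0.055 -0.2"

```text
time: 8.25
ee_pos: [0.6504, -0.1217, 0.2055]
tcp_rot: [-64.7, 89.9, -77.7]
wrist_force: [-1.5, 1.7, -0.9]
opening: 0.0343
```

Request:
apply_moves --pt "0 -0.002 0 0.01 -0.2" --pt "0 -0.004 0 0.017 -0.2" --pt "0 -0.006 0 0.025 -0.2"

```text
time: 8.55
ee_pos: [0.649, -0.1276, 0.2055]
tcp_rot: [-66.6, 89.9, -81.0]
wrist_force: [-0.9, 4.5, 0.2]
opening: 0.0341
```

Request:
apply_moves --pt "0 -0.002 0 0.01 -0.2" --pt "0 -0.004 0 0.017 -0.2"

```text
time: 8.75
ee_pos: [0.6479, -0.1316, 0.2055]
tcp_rot: [-67.3, 89.9, -82.8]
wrist_force: [-1.5, 4.2, 0.1]
opening: 0.034
```

Request:
apply_moves --pt "0 -0.0015 0 0.007 -0.2" --pt "0 -0.003 0 0.012 -0.2"

```text
time: 8.95
ee_pos: [0.647, -0.1347, 0.2055]
tcp_rot: [-68.8, 89.9, -85.0]
wrist_force: [-1.5, 4.8, 0.5]
opening: 0.0342
```

Request:
apply_moves --pt "0 -0.001 0 0.004 -0.2" --pt "0 -0.002 0 0.008 -0.2"

```text
time: 9.15
ee_pos: [0.6464, -0.1367, 0.2055]
tcp_rot: [-67.2, 89.9, -83.9]
wrist_force: [-0.9, 3.4, -0.4]
opening: 0.0342
```

Request:
apply_moves --pt "0 -0.001 0 0.004 -0.2" --pt "0 -0.002 0 0.008 -0.2"

```text
time: 9.35
ee_pos: [0.6458, -0.1387, 0.2055]
tcp_rot: [-68.2, 89.9, -85.4]
wrist_force: [-1.4, 4.1, -1.2]
opening: 0.0341
```

Run:
```python
from h import *
o=bot.get_obs();print(o['ee_pos'],o['wrist_force'],o['torque'])
c=snap('scene');pickle.dump(c,open('s4.pkl','wb'));cv2.imwrite('pics/s4.png',cv2.resize(c['frame'][140:370,210:440],(600,600),interpolation=cv2.INTER_CUBIC))
```

```text
[ 0.6458125  -0.13865668  0.20552902] [-1.38944654  4.14902567 -1.23021737] [0.69139486 0.30434939 0.04875718]
```

View pics/s4.png

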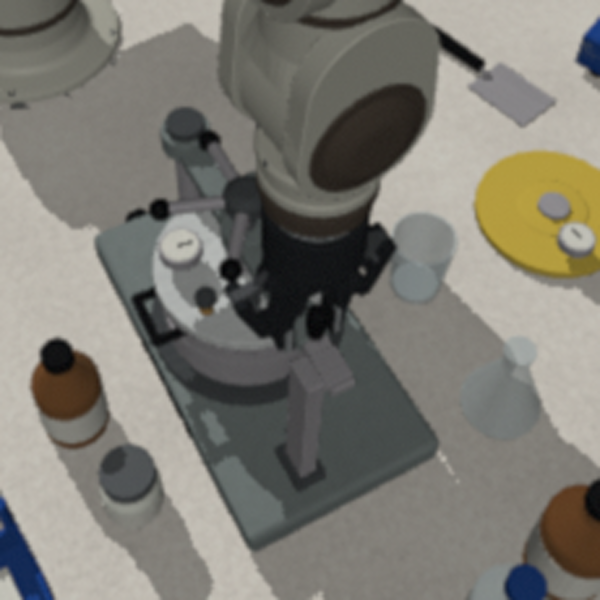

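The peg sits just behind the catch lip at about (320,335), almost home. I'll keep going until the force jumps.

Request:
apply_moves --pt "0 -0.001 0 0.004 -0.2" --pt "0 -0.002 0 0.008 -0.2"

```text
time: 9.6
ee_pos: [0.6454, -0.1397, 0.2055]
tcp_rot: [11.3, 90.0, -6.3]
wrist_force: [0.1, 11.5, -0.4]
opening: 0.0339
```

Request:
apply_moves --pt "0 -0.001 0 0.004 -0.2" --pt "0 -0.002 0 0.008 -0.2"

```text
time: 9.8
ee_pos: [0.6453, -0.1397, 0.2055]
tcp_rot: [85.1, 89.8, 67.1]
wrist_force: [2.2, 16.2, -0.3]
opening: 0.0342
```

Request:
apply_moves --pt "0 -0.001 0 0.004 -0.2" --pt "0 -0.002 0 0.008 -0.2"

```text
time: 10.0
ee_pos: [0.6452, -0.1396, 0.2054]
tcp_rot: [89.5, 89.6, 71.1]
wrist_force: [2.3, 16.8, -1.2]
opening: 0.0344
```

The bar is stopped at the catch: 17 N with no more travel. I'll back off and lift clear.

Request:
apply_moves --pt "0 0.004 0 0 -0.2" --pt "0 0.008 0 0 -0.2" --pt "-0.03 0.008 0 0 -0.2" --pt "-0.06 0.008 0 0 -0.2" --pt "-0.1 0.008 0 0 -0.2" --pt "-0.14 0.008 0.02 0 -1" --pt "-0.17 0.008 0.04 0 -1" --pt "-0.19 0.008 0.06 0 -1" --pt "-0.19 0.008 0.06 0 -1"

```text
time: 10.9
ee_pos: [0.6384, -0.1389, 0.3974]
tcp_rot: [58.1, 89.5, 39.6]
wrist_force: [-1.0, 0.4, -0.1]
opening: -0.0
```

Run:
```python
from h import *
o=bot.get_obs();print(o['ee_pos'],o['q'].round(1),o['wrist_force'],o['torque'])
c=snap('wrist');pickle.dump(c,open('w5.pkl','wb'));cv2.imwrite('pics/w5.png',c['frame'])
print([(np.array(r['rect']).round(),round(r['confidence'],2)) for r in cams.spot_in('wheel','wrist')[:2]])
```

```text
[ 0.63835392 -0.138932    0.39740092] [-12.4  35.9  70.8 124.6   0.4   6. ] [-1.03718629  0.36427238 -0.14251811] [-0.01125963  0.10593868  0.00656974]
[(array([223.,   5., 421., 131.]), 0.9), (array([419., 153., 482., 206.]), 0.72)]
```

View pics/w5.png

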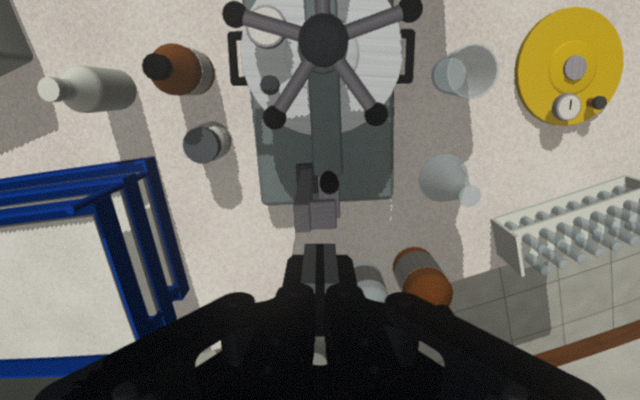

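The bar end is under the catch lip at (318,212). The hub is at (323,40), with balls at (235,14), (410,10), (375,113) and (274,117), and all bystanders stand. Now I'll measure the wheel.

Run:
```python
from h import *
c=pickle.load(open('w5.pkl','rb'));X=cloud(c)
from scipy.optimize import least_squares
B=[]
for k,u,v in (('hub',323,40),('b',235,14),('b',410,10),('b',375,113),('b',274,117),('grip',328,180),('lip',318,213)):
    p=X[max(0,v-3):v+4,u-3:u+4].reshape(-1,3);zt=np.nanmedian(p,0)
    q=ray(c,(u,v),.239 if k=='b' else zt[2]);print(k,zt.round(4),q.round(4))
    if k=='b':B.append(q[:2])
B=np.array(B)
f=lambda s:np.concatenate([[B[i,0]-s[0]-.073*np.cos(s[2]+a*np.pi*.4),B[i,1]-s[1]-.073*np.sin(s[2]+a*np.pi*.4)] for i,a in enumerate((0,0,0,0))])
h=np.array([.532,-.1])
ang=np.degrees(np.arctan2(B[:,1]-h[1],B[:,0]-h[0]));print(ang)
k=np.round((ang-ang[3])/72)
g=lambda s:np.concatenate([B[:,0]-s[0]-.073*np.cos(s[2]+k*np.pi*.4),B[:,1]-s[1]-.073*np.sin(s[2]+k*np.pi*.4)])
s=least_squares(g,[*h,np.radians(ang[3])]);print(k,s.x,np.degrees(s.x[2]),s.fun.round(4))
# height surfaces
def reg(u0,u1,v0,v1,zl,zh):
    z=X[v0:v1,u0:u1,2].ravel();z=z[(z>zl)&(z<zh)];print(len(z),np.percentile(z,[10,50,90]).round(4))
reg(318,336,130,160,.17,.21)   # bar top .196
reg(310,335,30,50,.24,.27)
reg(250,400,20,130,.13,.16)
m=(X[...,2]>.148)&(X[...,2]<.162);v,u=np.nonzero(m);m2=(u>250)&(u<400)&(v<130)
r=np.hypot(X[v,u,0]-s.x[0],X[v,u,1]-s.x[1])
print('boss',[(a,np.median(X[v,u,2][m2&(r<a)]).round(4),(m2&(r<a)).sum()) for a in (.016,.025,.04,.07)])
```

```text
hub [ 0.5322 -0.1004  0.2546] [ 0.5322 -0.1004  0.2546]
b [ 0.4916 -0.1582  0.2497] [ 0.4889 -0.1597  0.239 ]
b [ 0.5313 -0.0294  0.2497] [ 0.53   -0.0263  0.239 ]
b [ 0.5981 -0.0774  0.2502] [ 0.5991 -0.0758  0.239 ]
b [ 0.5749 -0.1567  0.2502] [ 0.5751 -0.1583  0.239 ]
grip [ 0.6427 -0.1319  0.2369] [ 0.6427 -0.132   0.2369]
lip [ 0.6771 -0.153   0.2143] [ 0.6772 -0.1529  0.2143]
[-125.81189683   91.56489173   19.84060172  -53.48629853]
[-1.  2.  1.  0.] [ 0.53083691 -0.09968687 -0.92449195] -52.9694868232451 [-0.0001  0.0005 -0.0007  0.0003 -0.0002  0.0004  0.0001 -0.0003]
535 [0.1953 0.1962 0.1972]
498 [0.2536 0.2546 0.2555]
6841 [0.1469 0.148  0.1498]
boss [(0.016, np.float64(nan), np.int64(0)), (0.025, np.float64(0.1508), np.int64(7)), (0.04, np.float64(0.1506), np.int64(802)), (0.07, np.float64(0.1487), np.int64(2948))]
  return _methods._mean(a, axis=axis, dtype=dtype,
  ret = ret.dtype.type(ret / rcount)
```

```bash
cat >> h.py <<'E'
HUB=np.array([.531,-.0997])
def fin(th,off,r=.05):
    a=np.radians(th);p=HUB+r*np.array([np.cos(a),np.sin(a)])+off*np.array([-np.sin(a),np.cos(a)]);return (*p,th+90)
def trq():
    o=bot.get_obs();F=np.array(o['wrist_force']);M=Ro.from_euler('xyz',o['tcp_rot'],degrees=True).as_matrix()
    yaw=np.degrees(np.arctan2(M[1,1],M[0,1]));d=o['ee_pos'][:2]-HUB;y=M[:2,1];z=M[:2,2]
    p=d-.0145*y  # contact face
    th=np.degrees(np.arctan2(p[1],p[0]))
    print('t',round(o['time'],2),'pos',o['ee_pos'].round(4),'yaw',round(yaw-90,1),'contact ang',round(th,1),'r',np.hypot(*p).round(4),'F y,z',(F[:2]@y).round(2),(F[:2]@z).round(2),'Tz(F)',(p[0]*F[1]-p[1]*F[0]).round(3))
E
python3 - <<'E'
from h import *
trq();rows([fin(19,.0305)],-1,.30);rows([fin(19,.0305)],-1,.218)
E
```

```text
t 11.0 pos [ 0.6426 -0.1396  0.3945] yaw -18.4 contact ang -26.6 r 0.1197 F y,z -0.43 0.18 Tz(F) -0.048
[[0.094, 0.056, -0.098, -0.653, -1]]
[[0.176, 0.056, -0.099, -0.653, -1]]
```

Request:
apply_moves --pt "0.03 0.014 -0.02 -0.13 -1" --pt "0.06 0.028 -0.04 -0.26 -1" --pt "0.08 0.042 -0.06 -0.39 -1" --pt "0.09 0.056 -0.08 -0.52 -1" --pt "0.094 0.056 -0.098 -0.653 -1" --pt "0.094 0.056 -0.098 -0.653 -1" --pt "0.13 0.056 -0.099 -0.653 -1" --pt "0.155 0.056 -0.099 -0.653 -1" --pt "0.176 0.056 -0.099 -0.653 -1" --pt "0.176 0.056 -0.099 -0.653 -1"

```text
time: 12.0
ee_pos: [0.5669, -0.0545, 0.2155]
tcp_rot: [19.2, 89.6, 38.2]
wrist_force: [-0.7, -0.1, -0.7]
opening: -0.0002
```

Run:
```python
from h import *
trq();print(bot.get_obs()['wrist_force'],bot.get_obs()['q'].round(1))
rows([fin(a,.0205) for a in (20,18,15,12,9,6,3,0,-3,-6,-9,-12)],-1,.218)
```

```text
t 12.0 pos [ 0.5669 -0.0545  0.2155] yaw 19.0 contact ang 37.7 r 0.0514 F y,z 0.11 -0.75 Tz(F) 0.018
[-0.74022967 -0.14198759 -0.65153311] [ -5.6   7.1  10.6  93.2   0.3 -24.6]
[[-0.002, -0.01, 0.001, -0.018, -1], [-0.002, -0.011, 0.002, 0.017, -1], [-0.002, -0.014, 0.003, 0.069, -1], [-0.002, -0.017, 0.003, 0.122, -1], [-0.002, -0.019, 0.004, 0.174, -1], [-0.003, -0.022, 0.005, 0.226, -1], [-0.003, -0.025, 0.005, 0.279, -1], [-0.003, -0.028, 0.005, 0.331, -1], [-0.003, -0.031, 0.005, 0.383, -1], [-0.003, -0.034, 0.005, 0.436, -1], [-0.003, -0.036, 0.005, 0.488, -1], [-0.003, -0.039, 0.005, 0.541, -1]]
```

Request:
apply_moves --pt "-0.002 -0.005 0.001 -0.01 -1" --pt "-0.002 -0.01 0.002 0 -1" --pt "-0.002 -0.013 0.003 0.05 -1" --pt "-0.002 -0.016 0.003 0.105 -1" --pt "-0.002 -0.019 0.004 0.17 -1" --pt "-0.002 -0.022 0.005 0.226 -1" --pt "-0.002 -0.025 0.005 0.279 -1" --pt "-0.002 -0.028 0.005 0.331 -1" --pt "-0.002 -0.031 0.005 0.383 -1" --pt "-0.002 -0.034 0.005 0.436 -1" --pt "-0.002 -0.036 0.005 0.488 -1" --pt "-0.002 -0.039 0.005 0.541 -1"

```text
time: 13.2
ee_pos: [0.5848, -0.0895, 0.2183]
tcp_rot: [54.9, 89.5, 42.8]
wrist_force: [-0.5, 5.5, -2.7]
opening: 0.0003
```

Run:
```python
from h import *
trq();o=bot.get_obs();print(o['wrist_force'],o['torque'])
rows([fin(a,.0205) for a in np.arange(-15,-51,-3)],-1,.218)
```

```text
t 13.2 pos [ 0.5848 -0.0895  0.2183] yaw -12.2 contact ang -4.5 r 0.0509 F y,z 5.32 -1.67 Tz(F) 0.28
[-0.5113645   5.54969271 -2.68486283] [0.98018299 0.24031572 0.02526355]
[[0.0, -0.003, 0.0, 0.05, -1], [0.0, -0.006, 0.001, 0.102, -1], [0.0, -0.009, 0.002, 0.154, -1], [0.0, -0.012, 0.003, 0.207, -1], [0.0, -0.014, 0.003, 0.259, -1], [0.0, -0.017, 0.003, 0.312, -1], [0.0, -0.02, 0.004, 0.364, -1], [0.0, -0.023, 0.004, 0.416, -1], [0.0, -0.026, 0.003, 0.469, -1], [0.0, -0.028, 0.003, 0.521, -1], [0.0, -0.031, 0.003, 0.573, -1], [0.0, -0.034, 0.002, 0.626, -1]]
```

Request:
apply_moves --pt "0 -0.003 0 0.05 -1" --pt "0 -0.006 0.001 0.102 -1" --pt "0 -0.009 0.002 0.154 -1" --pt "0 -0.012 0.003 0.207 -1" --pt "0 -0.014 0.003 0.259 -1" --pt "0 -0.017 0.003 0.312 -1" --pt "0 -0.02 0.004 0.364 -1" --pt "0 -0.023 0.004 0.416 -1" --pt "0 -0.026 0.003 0.469 -1" --pt "0 -0.028 0.003 0.521 -1" --pt "0 -0.031 0.003 0.573 -1" --pt "0 -0.034 0.002 0.626 -1"

```text
time: 14.4
ee_pos: [0.5807, -0.1231, 0.2191]
tcp_rot: [86.8, 89.4, 38.6]
wrist_force: [3.0, 2.9, -2.0]
opening: 0.0002
```

Run:
```python
from h import *
trq();o=bot.get_obs();print(o['wrist_force'],o['torque'])
rows([fin(-48,.0285),fin(-48,.0285)],-1,.218)
rows([fin(21,.0305)],-1,.28);rows([fin(21,.0305)],-1,.218)
```

```text
t 14.4 pos [ 0.5807 -0.1231  0.2191] yaw -48.1 contact ang -40.4 r 0.0511 F y,z 4.11 -0.15 Tz(F) 0.209
[ 2.95909448  2.85530578 -1.95026861] [ 0.67332124 -0.69449155  0.00930201]
[[0.001, 0.007, -0.001, -0.003, -1], [0.001, 0.007, -0.001, -0.003, -1]]
[[-0.061, 0.037, -0.061, -1.207, -1]]
[[0.001, 0.036, -0.061, -1.207, -1]]
```

Request:
apply_moves --pt "0 0.008 -0.001 0 -1" --pt "-0.03 0.008 -0.001 0 -1" --pt "-0.062 0.008 -0.001 -0.14 -1" --pt "-0.062 0.012 -0.01 -0.28 -1" --pt "-0.062 0.016 -0.02 -0.42 -1" --pt "-0.062 0.02 -0.03 -0.56 -1" --pt "-0.062 0.026 -0.04 -0.7 -1" --pt "-0.062 0.032 -0.05 -0.84 -1" --pt "-0.062 0.036 -0.064 -0.98 -1" --pt "-0.062 0.036 -0.064 -1.12 -1" --pt "-0.062 0.036 -0.064 -1.26 -1" --pt "-0.062 0.036 -0.064 -1.26 -1"

```text
time: 15.6
ee_pos: [0.5649, -0.0517, 0.2824]
tcp_rot: [8.3, 89.3, 32.5]
wrist_force: [0.3, 0.0, -0.4]
opening: -0.0001
```

Run:
```python
from h import *
trq();o=bot.get_obs();print(o['wrist_force'],o['torque'])
rows([fin(24,.0305)],-1,.218)
rows([fin(a,.0205) for a in (25,22,19,16,13,10,7,4)],-1,.218)
c=snap('wrist');pickle.dump(c,open('w6.pkl','wb'));cv2.imwrite('pics/w6.png',c['frame'])
```

```text
t 15.6 pos [ 0.5649 -0.0517  0.2824] yaw 24.2 contact ang 41.1 r 0.0529 F y,z -0.11 0.26 Tz(F) -0.01
[ 0.28449891  0.00806224 -0.35610431] [0.02373727 0.03826064 0.04321964]
[[0.064, 0.0, -0.001, 0.004, -1]]
[[0.064, -0.009, -0.002, -0.013, -1], [0.064, -0.011, -0.001, 0.039, -1], [0.064, -0.014, 0.0, 0.091, -1], [0.064, -0.017, 0.001, 0.144, -1], [0.064, -0.02, 0.002, 0.196, -1], [0.064, -0.022, 0.002, 0.248, -1], [0.064, -0.025, 0.002, 0.301, -1], [0.064, -0.028, 0.003, 0.353, -1]]
```

View pics/w6.png

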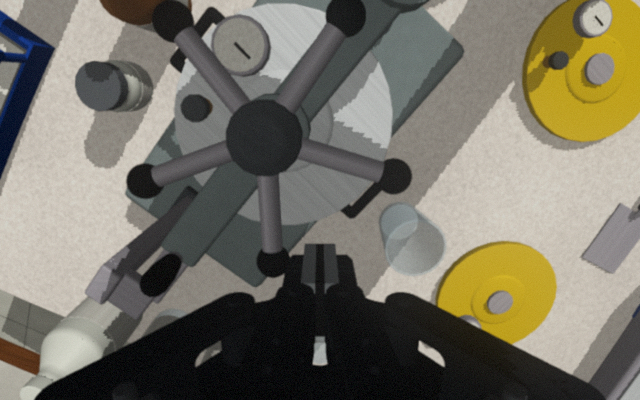

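The wheel has turned and the bar is still in its catch. The shut fingers hang just counter-clockwise of the next spoke, whose ball is at (273,262). I'll descend and push.

Request:
apply_moves --pt "0.03 0 -0.001 0 -1" --pt "0.055 0 -0.001 0 -1" --pt "0.064 0 -0.001 0 -1" --pt "0.064 -0.005 -0.002 -0.013 -1" --pt "0.064 -0.009 -0.002 -0.013 -1" --pt "0.064 -0.011 -0.001 0.039 -1" --pt "0.064 -0.014 0 0.091 -1" --pt "0.064 -0.017 0.001 0.144 -1" --pt "0.064 -0.02 0.002 0.196 -1" --pt "0.064 -0.022 0.002 0.248 -1" --pt "0.064 -0.025 0.002 0.301 -1" --pt "0.064 -0.028 0.003 0.353 -1"

```text
time: 16.85
ee_pos: [0.5797, -0.0754, 0.2194]
tcp_rot: [34.5, 89.3, 38.1]
wrist_force: [-2.7, 4.4, -1.7]
opening: -0.0001
```

Run:
```python
from h import *
trq();o=bot.get_obs();print(o['wrist_force'],o['torque'])
rows([fin(a,.0205) for a in np.arange(1,-33,-3)],-1,.218)
```

```text
t 16.85 pos [ 0.5797 -0.0754  0.2194] yaw 3.6 contact ang 11.2 r 0.0505 F y,z 4.58 -2.47 Tz(F) 0.246
[-2.74430083  4.41547219 -1.66759422] [ 0.86848705  0.64886539 -0.02168511]
[[0.001, -0.003, 0.001, 0.045, -1], [0.001, -0.006, 0.002, 0.097, -1], [0.001, -0.008, 0.002, 0.149, -1], [0.001, -0.011, 0.003, 0.202, -1], [0.001, -0.014, 0.003, 0.254, -1], [0.001, -0.017, 0.004, 0.306, -1], [0.001, -0.02, 0.004, 0.359, -1], [0.001, -0.022, 0.004, 0.411, -1], [0.001, -0.025, 0.004, 0.463, -1], [0.001, -0.028, 0.004, 0.516, -1], [0.001, -0.031, 0.003, 0.568, -1], [0.001, -0.034, 0.002, 0.62, -1]]
```

Request:
apply_moves --pt "0.001 -0.003 0.001 0.045 -1" --pt "0.001 -0.006 0.002 0.097 -1" --pt "0.001 -0.008 0.002 0.149 -1" --pt "0.001 -0.011 0.003 0.202 -1" --pt "0.001 -0.014 0.003 0.254 -1" --pt "0.001 -0.017 0.004 0.306 -1" --pt "0.001 -0.02 0.004 0.359 -1" --pt "0.001 -0.022 0.004 0.411 -1" --pt "0.001 -0.025 0.004 0.463 -1" --pt "0.001 -0.028 0.004 0.516 -1"

```text
time: 17.85
ee_pos: [0.586, -0.1028, 0.2195]
tcp_rot: [65.5, 89.2, 39.3]
wrist_force: [-0.3, 5.1, -2.3]
opening: -0.0001
```

Run:
```python
from h import *
trq()
rows([fin(a,.0205) for a in np.arange(-29,-51,-3)],-1,.218)
```

```text
t 17.85 pos [ 0.586  -0.1028  0.2195] yaw -26.2 contact ang -18.3 r 0.0512 F y,z 4.46 -2.53 Tz(F) 0.244
[[0.001, -0.004, 0.0, 0.05, -1], [0.001, -0.006, 0.001, 0.102, -1], [0.001, -0.009, 0.002, 0.154, -1], [0.001, -0.012, 0.002, 0.207, -1], [0.001, -0.014, 0.003, 0.259, -1], [0.001, -0.017, 0.003, 0.311, -1], [0.001, -0.02, 0.003, 0.364, -1], [0.001, -0.023, 0.003, 0.416, -1]]
```

Request:
apply_moves --pt "0.001 -0.004 0 0.05 -1" --pt "0.001 -0.006 0.001 0.102 -1" --pt "0.001 -0.009 0.002 0.154 -1" --pt "0.001 -0.012 0.002 0.207 -1" --pt "0.001 -0.014 0.003 0.259 -1" --pt "0.001 -0.017 0.003 0.311 -1" --pt "0.001 -0.02 0.003 0.364 -1" --pt "0.001 -0.023 0.003 0.416 -1"

```text
time: 18.65
ee_pos: [0.5796, -0.1247, 0.2196]
tcp_rot: [85.9, 89.0, 35.8]
wrist_force: [3.5, 3.9, -2.9]
opening: 0.0001
```

Run:
```python
from h import *
trq()
rows([fin(22,.0305)],-1,.28)
```

```text
t 18.65 pos [ 0.5796 -0.1247  0.2196] yaw -50.1 contact ang -42.4 r 0.0508 F y,z 5.24 -0.75 Tz(F) 0.269
[[-0.06, 0.037, -0.064, -1.259, -1]]
```

Request:
apply_moves --pt "0 0.008 -0.001 0 -1" --pt "-0.03 0.008 -0.001 0 -1" --pt "-0.06 0.008 -0.001 -0.14 -1" --pt "-0.06 0.012 -0.01 -0.28 -1" --pt "-0.06 0.016 -0.02 -0.42 -1" --pt "-0.06 0.02 -0.03 -0.56 -1" --pt "-0.06 0.026 -0.04 -0.7 -1" --pt "-0.06 0.032 -0.05 -0.84 -1" --pt "-0.06 0.037 -0.064 -0.98 -1" --pt "-0.06 0.037 -0.064 -1.12 -1" --pt "-0.06 0.037 -0.064 -1.26 -1" --pt "-0.06 0.037 -0.064 -1.26 -1"

```text
time: 19.85
ee_pos: [0.5668, -0.0522, 0.2813]
tcp_rot: [9.6, 89.0, 31.9]
wrist_force: [0.5, -0.7, -0.0]
opening: 0.0003
```

Run:
```python
from h import *
trq()
rows([fin(22,.0305)],-1,.217)
rows([fin(a,.0205) for a in (25,23,20,17,14,11)],-1,.217)
c=snap('wrist');pickle.dump(c,open('w7.pkl','wb'));cv2.imwrite('pics/w7.png',c['frame'])
X=cloud(c)
def med(m): return len(X[m]),np.nanpercentile(X[m][:,2],[10,50,90]).round(4)
d=np.hypot(X[...,0]-HUB[0],X[...,1]-HUB[1])
print('hub',med((d<.014)&(X[...,2]>.235)))
print('balls',med((d>.070)&(d<.076)&(X[...,2]>.235)&(X[...,2]<.256)))
m=(d>.055)&(d<.075)&(X[...,2]>.135)&(X[...,2]<.152);print('lid',med(m))
m=(d<.017)&(X[...,2]>.15)&(X[...,2]<.16);print('boss',m.sum())
# lid centre from top-plane points edge
```

```text
t 19.85 pos [ 0.5668 -0.0522  0.2813] yaw 22.2 contact ang 39.6 r 0.0535 F y,z -0.81 0.15 Tz(F) -0.044
[[0.064, -0.0, -0.002, 0.004, -1]]
[[0.064, -0.008, -0.003, -0.048, -1], [0.064, -0.009, -0.003, -0.013, -1], [0.064, -0.012, -0.001, 0.039, -1], [0.064, -0.015, -0.001, 0.091, -1], [0.064, -0.017, 0.0, 0.144, -1], [0.064, -0.02, 0.001, 0.196, -1]]
hub (2424, array([0.2486, 0.2496, 0.2506]))
balls (2120, array([0.2402, 0.2443, 0.2459]))
lid (6774, array([0.147 , 0.1479, 0.1488]))
boss 0
```

Request:
apply_moves --pt "0.03 0 -0.002 0 -1" --pt "0.055 0 -0.002 0 -1" --pt "0.064 0 -0.002 0 -1" --pt "0.064 -0.004 -0.003 -0.013 -1" --pt "0.064 -0.009 -0.003 -0.013 -1" --pt "0.064 -0.012 -0.001 0.039 -1" --pt "0.064 -0.015 -0.001 0.091 -1" --pt "0.064 -0.017 0 0.144 -1" --pt "0.064 -0.02 0.001 0.196 -1"

```text
time: 20.8
ee_pos: [0.576, -0.0693, 0.2184]
tcp_rot: [26.3, 88.9, 36.9]
wrist_force: [-5.4, 5.4, -1.0]
opening: -0.0001
```

Run:
```python
from h import *
trq()
rows([fin(a,.0205) for a in np.arange(8,-14,-3)],-1,.217)
```

```text
t 20.8 pos [ 0.576  -0.0693  0.2184] yaw 10.6 contact ang 18.7 r 0.0503 F y,z 6.32 -4.29 Tz(F) 0.345
[[0.001, -0.003, 0.001, 0.045, -1], [0.001, -0.006, 0.002, 0.097, -1], [0.001, -0.009, 0.003, 0.149, -1], [0.001, -0.012, 0.003, 0.202, -1], [0.001, -0.014, 0.004, 0.254, -1], [0.001, -0.017, 0.004, 0.306, -1], [0.001, -0.02, 0.004, 0.359, -1], [0.001, -0.023, 0.004, 0.411, -1]]
```

```bash
cat >> h.py <<'E'
def trq2(n=3):
    L=[]
    for i in range(n):
        o=bot.get_obs();F=o['wrist_force'];d=o['ee_pos'][:2]-HUB
        L.append((d[0]*F[1]-d[1]*F[0]+o['torque'][2]));
        if i==0: trq();print('tauz',o['torque'].round(3))
        if i<n-1: cams.camera('wrist')
    print('M',np.round(L,3),'mean',np.mean(L).round(3))
E
python3 - <<'E'
from h import *
trq2(5)
E
```

```text
t 20.8 pos [ 0.576  -0.0693  0.2184] yaw 10.6 contact ang 18.7 r 0.0503 F y,z 6.32 -4.29 Tz(F) 0.345
tauz [1.081 1.098 0.021]
M [0.428 0.383 0.274 0.279 0.182] mean 0.309
```

Request:
apply_moves --pt "0.001 -0.003 0.001 0.045 -1" --pt "0.001 -0.006 0.002 0.097 -1" --pt "0.001 -0.009 0.003 0.149 -1"

```text
time: 21.3
ee_pos: [0.5801, -0.0772, 0.2184]
tcp_rot: [41.1, 88.9, 43.1]
wrist_force: [-5.5, 8.1, -1.7]
opening: 0.0002
```

Run:
```python
from h import *
trq2(5)
rows([fin(a,.0205) for a in np.arange(-1,-26,-3)],-1,.217)
```

```text
t 21.3 pos [ 0.5801 -0.0772  0.2184] yaw 2.0 contact ang 9.2 r 0.0503 F y,z 8.27 -5.2 Tz(F) 0.445
tauz [1.558 1.065 0.011]
M [0.532 0.416 0.393 0.379 0.436] mean 0.431
[[0.002, -0.003, 0.001, 0.054, -1], [0.001, -0.005, 0.002, 0.106, -1], [0.001, -0.008, 0.002, 0.158, -1], [0.001, -0.011, 0.003, 0.211, -1], [0.001, -0.014, 0.003, 0.263, -1], [0.001, -0.017, 0.004, 0.316, -1], [0.001, -0.019, 0.004, 0.368, -1], [0.001, -0.022, 0.004, 0.42, -1], [0.001, -0.025, 0.004, 0.473, -1]]
```

Run:
```python
from h import *
o=bot.get_obs()
c=snap('wrist');pickle.dump(c,open('w8.pkl','wb'));s=snap('scene');pickle.dump(s,open('s8.pkl','wb'))
X=cloud(c);d=np.hypot(X[...,0]-HUB[0],X[...,1]-HUB[1])
def med(m): return m.sum(),np.nanpercentile(X[m],[50],axis=0).round(4)
print('hub',med((d<.018)&(X[...,2]>.235)))
for lo,hi in ((.03,.04),(.04,.05)): print('spoke',med((d>lo)&(d<hi)&(X[...,2]>.232)&(X[...,2]<.248)))
b=(d>.065)&(d<.08)&(X[...,2]>.236)&(X[...,2]<.256)
n,lab,st,ce=cv2.connectedComponentsWithStats(b.astype(np.uint8))
for i in range(1,n):
    if st[i,4]>150:
        p=X[lab==i];print('ball',st[i,4],np.median(p,0).round(4),'top',np.percentile(p[:,2],95).round(4),'ang',np.degrees(np.arctan2(*(np.median(p,0)[:2]-HUB)[::-1])).round(1),'r',np.hypot(*(np.median(p,0)[:2]-HUB)).round(4))
im=np.hstack([c['frame'][0:330,180:480],cv2.resize(s['frame'][170:290,240:380],(385,330),interpolation=cv2.INTER_CUBIC)])
cv2.imwrite('pics/p8.png',im)
```

```text
hub (np.int64(8684), array([[ 0.5294, -0.0991,  0.2488]]))
spoke (np.int64(4686), array([[ 0.5356, -0.0974,  0.2407]]))
spoke (np.int64(5527), array([[ 0.5414, -0.0886,  0.2407]]))
ball 335 [ 0.4813 -0.1454  0.241 ] top 0.2431 ang -137.4 r 0.0676
ball 240 [ 0.4786 -0.0573  0.2398] top 0.242 ang 141.1 r 0.0674
ball 1747 [ 0.5486 -0.0312  0.243 ] top 0.2455 ang 75.6 r 0.0707
ball 1701 [ 0.5544 -0.1657  0.243 ] top 0.2456 ang -70.5 r 0.07
```

View pics/p8.png

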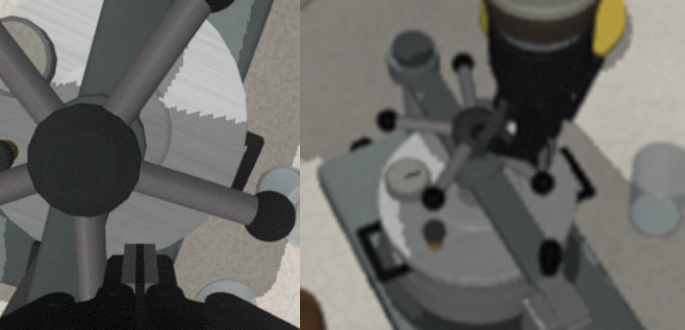

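Request:
apply_moves --pt "0.001 0.003 0 0 -1" --pt "0.001 0.005 -0.004 0 -1" --pt "0.001 0.005 -0.005 0 -1"

```text
time: 21.9
ee_pos: [0.5754, -0.0727, 0.2184]
tcp_rot: [34.6, 88.8, 36.7]
wrist_force: [0.7, -0.6, -0.2]
opening: 0.0002
```

```bash
sed -i 's/^HUB=.*/HUB=np.array([.5296,-.0992])/' h.py
cat >> h.py <<'E'
def bal(n=4):
    L=[]
    for i in range(n):
        c=snap('wrist');o=bot.get_obs();L.append(np.r_[o['wrist_force'],o['torque']])
    print('mean wrench',np.mean(L,0).round(3))
    X=cloud(c);d=np.hypot(X[...,0]-HUB[0],X[...,1]-HUB[1])
    b=(d>.063)&(d<.083)&(X[...,2]>.23)&(X[...,2]<.252)
    n,lab,st,ce=cv2.connectedComponentsWithStats(b.astype(np.uint8));A=[]
    for i in range(1,n):
        v,u=np.nonzero(lab==i)
        if st[i,4]>800 and v.min()>2:
            p=np.nanmedian(X[lab==i],0);A.append((np.degrees(np.arctan2(*(p[:2]-HUB)[::-1])).round(1),np.hypot(*(p[:2]-HUB)).round(4)))
    print('balls',A);return c
E
python3 - <<'E'
from h import *
trq2(1);bal()
E
```

```text
t 21.9 pos [ 0.5754 -0.0727  0.2184] yaw 2.1 contact ang 14.6 r 0.0478 F y,z -0.61 0.66 Tz(F) -0.035
tauz [-0.009 -0.014  0.012]
M [-0.033] mean -0.033
mean wrench [ 0.377  0.033  0.378 -0.025  0.023 -0.013]
balls [(np.float64(-69.9), np.float64(0.0699)), (np.float64(74.8), np.float64(0.0701))]
```

Request:
apply_moves --pt "0.001 -0.003 0 0 -1" --pt "0.001 -0.005 0 0 -1" --pt "0.001 -0.006 0 0.017 -1" --pt "0.001 -0.007 0 0.035 -1"

```text
time: 22.5
ee_pos: [0.576, -0.0784, 0.2167]
tcp_rot: [43.9, 88.7, 44.0]
wrist_force: [3.4, 10.4, -0.8]
opening: -0.0001
```

Run:
```python
from h import *
trq2(1);bal(3)
```

```text
t 22.5 pos [ 0.576  -0.0784  0.2167] yaw 0.1 contact ang 7.8 r 0.0469 F y,z 10.42 3.43 Tz(F) 0.462
tauz [ 1.943 -0.595  0.093]
M [0.505] mean 0.505
mean wrench [ 2.041  8.85   0.366  1.708 -0.435  0.048]
balls [(np.float64(73.8), np.float64(0.0701)), (np.float64(-70.9), np.float64(0.07))]
```

Request:
apply_moves --pt "0 -0.001 0 0.008 -1" --pt "0 -0.0015 0 0.012 -1" --pt "0 -0.0018 0 0.015 -1"

```text
time: 22.95
ee_pos: [0.5764, -0.0787, 0.2167]
tcp_rot: [48.6, 88.5, 47.9]
wrist_force: [1.7, 9.8, 0.2]
opening: -0.0
```

Run:
```python
from h import *
trq2(1);bal(3)
```

```text
t 22.95 pos [ 0.5764 -0.0787  0.2167] yaw -0.7 contact ang 7.3 r 0.047 F y,z 9.82 1.56 Tz(F) 0.447
tauz [ 1.869 -0.29   0.016]
M [0.44] mean 0.44
mean wrench [ 1.484  9.254  0.97   1.816 -0.264  0.072]
balls [(np.float64(73.3), np.float64(0.0701)), (np.float64(-71.4), np.float64(0.07))]
```

Request:
apply_moves --pt "0 -0.001 0 0.008 -1" --pt "0 -0.0016 0 0.012 -1" --pt "0 -0.0022 0 0.018 -1"

```text
time: 23.4
ee_pos: [0.5767, -0.0794, 0.2167]
tcp_rot: [53.1, 88.4, 51.5]
wrist_force: [2.2, 9.7, 1.1]
opening: -0.0001
```

Run:
```python
from h import *
trq2(1);bal(3)
```

```text
t 23.4 pos [ 0.5767 -0.0794  0.2167] yaw -1.6 contact ang 6.5 r 0.047 F y,z 9.71 1.9 Tz(F) 0.439
tauz [ 1.876 -0.349  0.072]
M [0.483] mean 0.483
mean wrench [ 1.536  9.317  0.492  1.833 -0.306  0.045]
balls [(np.float64(72.4), np.float64(0.07)), (np.float64(-72.3), np.float64(0.0699))]
```

Request:
apply_moves --pt "0 -0.001 0 0.008 -1" --pt "0 -0.0018 0 0.014 -1" --pt "0 -0.0024 0 0.02 -1"

```text
time: 23.85
ee_pos: [0.577, -0.0803, 0.2168]
tcp_rot: [56.7, 88.2, 54.0]
wrist_force: [1.9, 9.8, 0.6]
opening: 0.0
```

Run:
```python
from h import *
trq2(1);bal(4)
```

```text
t 23.85 pos [ 0.577  -0.0803  0.2168] yaw -2.7 contact ang 5.4 r 0.047 F y,z 9.89 1.41 Tz(F) 0.45
tauz [ 1.998 -0.462  0.075]
M [0.505] mean 0.505
mean wrench [ 2.277  9.288  0.305  1.814 -0.381  0.079]
balls [(np.float64(71.3), np.float64(0.0701)), (np.float64(-73.4), np.float64(0.07))]
```

Request:
apply_moves --pt "0 -0.001 0 0.008 -1" --pt "0 -0.0018 0 0.014 -1" --pt "0 -0.0024 0 0.02 -1"

```text
time: 24.35
ee_pos: [0.5774, -0.0811, 0.2168]
tcp_rot: [59.7, 88.0, 55.9]
wrist_force: [2.6, 10.8, 1.0]
opening: -0.0002
```

```bash
cat >> h.py <<'E'
def hold(n=8):
    o=bot.get_obs();L=[]
    for i in range(n): cams.camera('wrist');q=bot.get_obs();L.append(np.r_[q['wrist_force'],q['torque']])
    d=o['ee_pos'][:2]-HUB;f=lambda w:d[0]*w[1]-d[1]*w[0]+w[5]
    print('hold M',f(np.mean(L,0)).round(3),'sd',np.std([f(w) for w in L]).round(3),np.mean(L,0).round(2),'t',round(q['time'],2))
E
python3 - <<'E'
from h import *
trq2(1);hold(8);bal(1)
E
```

```text
t 24.35 pos [ 0.5774 -0.0811  0.2168] yaw -3.8 contact ang 4.4 r 0.047 F y,z 10.95 1.84 Tz(F) 0.497
tauz [ 2.005 -0.515  0.116]
M [0.586] mean 0.586
hold M 0.493 sd 0.022 [ 2.39  9.83  0.63  1.83 -0.41  0.07] t 24.75
mean wrench [ 1.927 10.379  0.896  1.878 -0.428  0.065]
balls [(np.float64(70.2), np.float64(0.07)), (np.float64(-74.6), np.float64(0.0699))]
```

Request:
apply_moves --pt "0 -0.001 0 0.008 -1" --pt "0 -0.0018 0 0.014 -1" --pt "0 -0.0024 0 0.02 -1"

```text
time: 25.1
ee_pos: [0.5777, -0.0819, 0.2169]
tcp_rot: [62.5, 87.8, 57.6]
wrist_force: [3.0, 10.4, 0.8]
opening: 0.0
```

Run:
```python
from h import *
trq2(1);hold(8);bal(1)
```

```text
t 25.1 pos [ 0.5777 -0.0819  0.2169] yaw -4.8 contact ang 3.5 r 0.047 F y,z 10.62 2.13 Tz(F) 0.48
tauz [ 2.01  -0.463  0.085]
M [0.534] mean 0.534
hold M 0.525 sd 0.038 [ 2.14 10.3   0.45  1.91 -0.42  0.07] t 25.5
mean wrench [ 2.052  9.483  1.378  1.82  -0.45   0.07 ]
balls [(np.float64(69.1), np.float64(0.0701)), (np.float64(-75.7), np.float64(0.0699))]
```

Held effort is about 0.50 to 0.53 N m, roughly twice the free 0.26. I'll back off and lift clear.

Request:
apply_moves --pt "0 0.005 0 0 -1" --pt "0 0.01 0 0 -1" --pt "-0.03 0.01 0 0 -1" --pt "-0.06 0.01 0 0 -1" --pt "-0.09 0.01 0 0 -1" --pt "-0.11 0.04 0 0 -1" --pt "-0.11 0.08 0 0 -1" --pt "-0.11 0.12 0 0 -1" --pt "-0.11 0.16 0 0 -1" --pt "-0.11 0.2 0 0 -1" --pt "-0.11 0.23 0 0 -1" --pt "-0.11 0.23 0 0 -1"

```text
time: 26.75
ee_pos: [0.5948, 0.147, 0.3338]
tcp_rot: [63.3, 87.9, 58.7]
wrist_force: [0.1, -0.4, 0.2]
opening: 0.0001
```

Run:
```python
from h import *
hold(4)
t=snap('top');s=snap('scene');w=snap('wrist');pickle.dump((t,s,w),open('fin.pkl','wb'))
print([np.array(r['rect']).round() for r in cams.spot_in('wheel','top')[:1]])
im=np.hstack([cv2.resize(t['frame'][100:270,240:410],(400,400),interpolation=cv2.INTER_CUBIC),cv2.resize(s['frame'][140:370,220:400],(313,400),interpolation=cv2.INTER_CUBIC)])
cv2.imwrite('pics/fin.png',im)
```

```text
hold M -0.13 sd 0.061 [ 0.41 -0.25 -0.03 -0.04  0.02 -0.01] t 26.95
[array([322., 145., 385., 211.])]
```

View pics/fin.png

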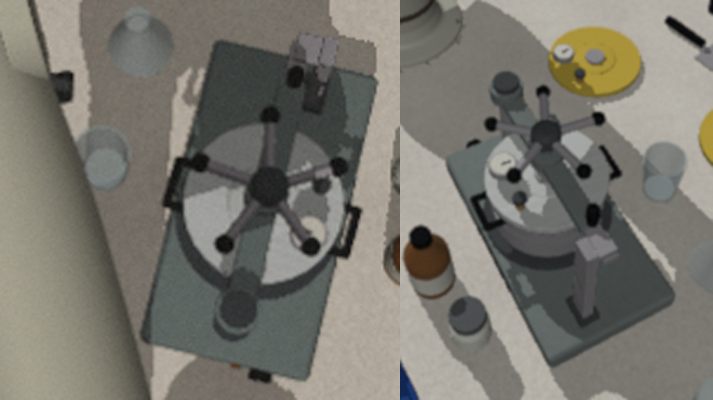

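The top view shows the bar lying over the lid, with its end and the peg at (295,75) against the catch lip. The lid is centred and the glassware stands. The robot touches nothing, so I'm handing in.

Run:
```python
from h import *
print(bot.job_done())
```

```text
the job is handed in; nothing more can be done
None
```

The job is handed in: the bar is back in its catch and the screw is turned down to about twice the free effort. No verdict was reported.

- **Bar:** I pushed it home by its grip at about 3–5 N. At the catch it stopped moving and the force rose to 17 N; then I let go.
- **Wheel:** I turned it clockwise with the closed fingers, always on the half nearer the catch. Two full strokes and part of a third made about 167° in all.
- **Effort:** Free running measured about 0.25–0.28 N m against the stated 0.26. I stopped at about 0.48–0.53 N m held, close to twice that, depending on how the moment was worked out. The readings scatter by about 0.03 N m.
- **Last views:** The bar end was under the catch, the lid looked centred and the glassware in view was standing. The robot was clear of everything at 27 s of the 72 s allowed.

Two checks did not fully agree:
- **Where the foot touched:** From camera heights I expected contact about 2 mm (70°) later than I felt it.
- **How fast the effort rose:** It took about 12°, slightly more than the stated 5–10°.

I went by the effort, because the wheel held about 0.5 N m without turning, so it was no longer running free.

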